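# Swing the retaining bar shut over a loaded tube rack

### The arm

A 7-joint arm with a two-finger parallel gripper is mounted at the origin on the work surface. World frame = base frame: x ahead of the robot, y to its left, z up, the work surface at z = 0. Lengths are in mm, angles in rad, forces in N, time in s.
With the tool pointing down it reaches from about 400 to 900 mm from the base axis. Payload 5.6 kg.
Tool frame: the origin (TCP) lies midway between the tips of the shut fingers; the grasp point (between the pads) lies 19 mm behind it; x points along the fingers, y is the direction in which the jaws open and shut, and the axes are right-handed (so a half turn about x gives the same grasp; the last joint's range is limited). The gripper opens to 92 mm and grips with 3 to 60 N. Pads are 20 mm wide; open, the fingers measure 128 mm over their backs; the gripper's body (75 mm by 189 mm) begins 69 mm behind the grasp point.
Start: joints at [-0.043, 0.468, -0.012, 1.603, 0.006, 1.071, -0.056], TCP at [650.007, -0.044, 214.592] pointing down, gripper open.
Joint ranges: [-2.53, 2.53], [-0.31, 2.02], [-1.57, 1.55], [0.28, 2.44], [-1.29, 4.43], [0.15, 1.84], [-2.92, 2.92]. Speed limits (rad/s): [2.57, 2.57, 3.14, 3.14, 3.14, 3.14, 3.14].

### API

Orientations are given as a rotation vector (axis times angle).
In Python, from cell import robot, grip, kin, viewer gives the robot as it stands. Calls block until the motion is done:
- robot.movep(position, orientation): joint-space move of the TCP to a pose.
- robot.servo_line(position, feed=150, rotation=None): straight line of the TCP; rotation=None keeps the orientation; feed is the mean speed in mm/s.
- robot.goto_joints(angles): joint-space move.
- grip(opening, newtons=None): opening from 0.0 (shut) to 1.0 (fully open); newtons is the grip in N (None keeps the last); returns when the fingers have stopped.
- robot.hold(seconds).
- kin.ik(position, orientation): joint angles nearest the present ones, or None.
- robot.observe(): the state.
- viewer.read_camera(name): name is "scene" or "side" or "wrist"; returns the picture (384x512x3 uint8, red, green, blue); there is no depth.
- viewer.camera_info(name): a dict with "camera_matrix" (3x3 intrinsics, pixels), "k1" (the pictures are not rectified: a ray, as slopes to the right and down, at radius r is drawn at 1 + k1 r^2 times it, then the intrinsics apply), "R" (3x3) and "t" (3): a world point X has camera coordinates R X + t. Camera axes: x right, y down, z forward; pixel columns grow to the right and rows downward; lengths in mm; the calibration is good to about 2 mm. A picture is of the moment at which its call begins: read the wrist's pose just before it. camera_info takes no time and is no camera call; for the wrist camera it gives the pose at the moment of the call.
A pose or a line that the arm cannot do raises robot.IKError and nothing moves.
- robot.job_done(): hands the job in, once; it reports no verdict.
Trained networks look in the newest picture that a camera, given by its name, has taken for a name from the list of things; names that differ only in an ending like _2 or _b are one class to them, and where a whole thing is asked for, a point or a joint stands for the part that bears it (a point fixed in the world has none). Each returns a list of dicts, best first, with "confidence" (0 to 1); they miss things now and then, are a little off and sometimes report something else, mostly with a low value. They report only what shows in the picture. A call takes as long as a camera call.
- viewer.silhouettes(name, camera): "mask" (384x512 bool, what is visible of it).
- viewer.pinpoint(name, camera): "at" ([x, y, z] in mm, in the coordinates of the camera as it stood for that picture, good to about 4 mm: a listed point, or the origin of a listed thing).
The state is a dict: "t": time; "joints": joint angles; "joint_velocities": joint speeds; "joint_torque": joint torques, N m; "tcp_pos": TCP position; "tcp_rot": TCP orientation; "contact_force": force on the tool from outside, world axes, zero at the start; "wrist_torque": the same for the moment, N m; "grip_width": opening from 0.0 (shut) to 1.0 (fully open).
Only numpy, scipy, OpenCV 4.12 (cv2) and the standard library are available. Lean on these libraries where they do the work, as an engineer would, in place of code of your own. Each camera call takes 0.05 s, during which the arm holds its last target. There are 200 camera calls.

### The job

Before the rack of capped sample tubes goes to the centrifuge its tubes must be locked in: on the rack whose row of blue sleeves is filled with capped tubes, push the free end of the pivoting bar round over the caps until the bar rests fully home against its stop post, then let go. The other rack of the same kind has empty sleeves; leave its bar where it is.

Things in the scene. Friction and masses are not known exactly. Their poses are not given: they have to be found in the camera images.
- loaded_bar (a joint): Angle (rad) of the loaded rack's bar: 0 = over the row of caps, against the stop post (rigid); starts open at 0.4 to 0.85. It closes clockwise seen from above. Slightly stiff (about 1 N at its end), no spring, stays where left. Rack fixed to the table, 255 x 80 mm, left or right of two; five blue sleeves, all with yellow-capped tubes; row points away from the robot within 22 degrees.
- loaded_end (a point): Point to push at near the free end of the loaded rack's bar: on its centre line, half-way up, 190 mm from the pin (bar ends 25 mm beyond). Plain aluminium bar, level, 22 mm wide, underside 100 and top 116 mm above the table. Clear space below this point at every angle. Stop post (12 mm thick, 122 mm high) is right (-y) of the closed bar, 170 mm from the pin: push from the free left (+y) side.
- loaded_pin (a point): Axis of the upright steel pin on which the loaded rack's bar turns, at the rack's end near the robot; point at the bar's half-height (108 mm above the table). A domed nut on it reaches 131 mm. Caps reach 95 mm high; the sleeves' support ends 155 mm from the pin.
- empty_end (a point): The same point on the bar of the other, identical rack, whose five sleeves are empty (dark open mouths, no caps). That bar stands open too, 0.4 to 0.85 rad, to the same side; it is not to be moved. Loose things near the racks are lower than 75 mm.

How it is judged (in metres and radians):
At the end, for the whole second after the job is handed in: The loaded rack's bar lies over its caps within 0.08 rad (about 4.5 degrees, 15 mm at the free end) of its stop, at rest; the empty rack's bar is within 20 mm of where it started (value of joint loaded_bar below 0.08 rad and velocity of joint loaded_bar between -0.05 and 0.05 rad/s and distance of empty_end from where it was at the start of the episode below 0.02 m); the robot touches nothing.
It fails at once if the bar of the empty rack is moved by more than 20 mm at its free end (distance of empty_end from where it was at the start of the episode above 0.02 m).
It also fails if it takes over 32 s, if anything falls off the work surface, if the arm or the gripper's body presses on something with over 40 N, if the wrist force passes 120 N, or if a joint passes its speed limit or range.

## Working session

There is one attempt and no reset: what is moved stays moved. The work goes in short steps, each a Python script; the robot and the scene stay as the last script left them, time stands still between calls to the robot, and variables do not carry over. Pictures are saved under pics/ and viewed, about 8 in all and at most 12, crops included, and the job is handed in when it is done.

```bash
mkdir -p pics
cat > h.py <<'E'
import numpy as np, cv2
from cell import robot, grip, kin, viewer
def world(p,ci): return np.array(ci["R"]).T@(np.array(p)-np.array(ci["t"]))
E
python3 - <<'E'
from h import *
for c in ("scene","side"):
    im=viewer.read_camera(c); ci=viewer.camera_info(c)
    cv2.imwrite(f"pics/{c}0.png",im[...,::-1])
    for n in ("loaded_end","loaded_pin","empty_end"):
        for d in viewer.pinpoint(n,c): print(c,n,round(d["confidence"],2),world(d["at"],ci).round(0))
print(robot.observe()["t"],robot.observe()["tcp_rot"])
E
```

```text
scene loaded_end 0.91 [563. 241. 107.]
scene loaded_pin 0.97 [401. 152. 102.]
scene empty_end 0.82 [ 566. -163.  109.]
side loaded_end 0.68 [566. 245. 111.]
side loaded_pin 0.74 [401. 152. 110.]
side empty_end 0.56 [ 565. -160.  108.]
0.4 [ 1.20916934  1.20929947 -1.2094304 ]
```

View pics/scene0.png

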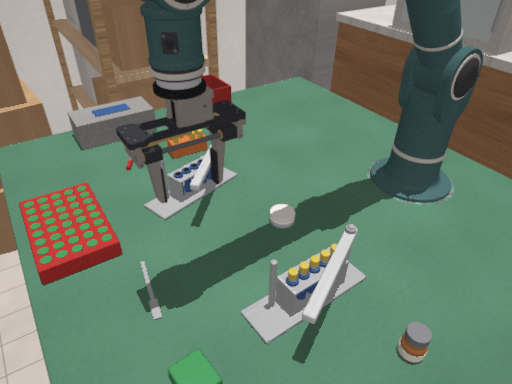

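View pics/side0.png

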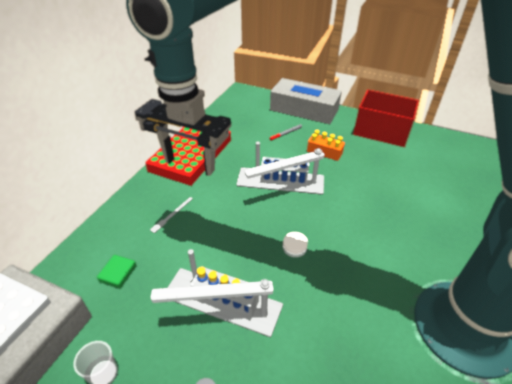

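The networks agree across both views. The loaded rack (yellow caps, scene ~(315,262), side ~(215,275)) is the left one, with its bar open at about 0.5 rad. The stop post top is at scene ~(273,263), side ~(192,253). I'll triangulate the post and caps to get the closed direction, then check that the path is reachable.

```bash
cat >> h.py <<'E'
from scipy.spatial.transform import Rotation as Ro
def ray(uv,ci):
    K=np.array(ci["camera_matrix"]); s=cv2.undistortPoints(np.array([[uv]],float),K,np.array([ci["k1"],0,0,0,0.]))[0,0]
    R=np.array(ci["R"]); return -R.T@np.array(ci["t"]), R.T@np.array([*s,1])
def atz(uv,ci,z):
    c,d=ray(uv,ci); return c+d*(z-c[2])/d[2]
def tri(a,ca,b,cb):
    A=[];B=[]
    for uv,ci in((a,ca),(b,cb)):
        c,d=ray(uv,ci); d/=np.linalg.norm(d); P=np.eye(3)-np.outer(d,d); A.append(P);B.append(P@c)
    return np.linalg.lstsq(np.vstack(A),np.hstack(B),rcond=None)[0]
PIN=np.array([401.,152.])
def rot(phi):  # tool x down, tool y along heading phi
    x=np.array([0,0,-1.]);y=np.array([np.cos(phi),np.sin(phi),0]);return Ro.from_matrix(np.c_[x,y,np.cross(x,y)]).as_rotvec()
def pose(phi,r,off,z):  # point at bar heading phi, off mm to the left of centre line
    return np.array([*(PIN+r*np.array([np.cos(phi),np.sin(phi)])+off*np.array([-np.sin(phi),np.cos(phi)])),z])
E
python3 - <<'E'
from h import *
cs,cd=viewer.camera_info("scene"),viewer.camera_info("side")
print("post",tri((273,262),cs,(192,253),cd),atz((273,262),cs,122),atz((192,253),cd,122))
im=cv2.imread("pics/scene0.png");im2=cv2.imread("pics/side0.png")
for i,ci in((im,cs),(im2,cd)):
    m=cv2.inRange(cv2.cvtColor(i,cv2.COLOR_BGR2HSV),(20,130,110),(33,255,255))
    n,_,st,ce=cv2.connectedComponentsWithStats(m)
    for k in range(1,n):
        if st[k,4]>15:
            p=atz(ce[k],ci,90)
            if p[1]>0: print(ce[k].round(),st[k,4],p.round())
print(Ro.from_rotvec(robot.observe()["tcp_rot"]).as_matrix()[:,1])
for phi in(.51,.3,.1,-.05,-.2):
  for h in(0,np.pi/2,-np.pi/2,np.pi):
    q=kin.ik(pose(phi,190,40,92),rot(phi+h)); print(phi,round(h,1),None if q is None else np.round(q,2))
E
cd pics; python3 -c "
import cv2
a=cv2.resize(cv2.imread('scene0.png')[215:335,230:380],None,fx=4,fy=4,interpolation=2);b=cv2.resize(cv2.imread('side0.png')[240:340,140:290],None,fx=4,fy=4,interpolation=2)
cv2.imwrite('c.png',cv2.resize(cv2.vconcat([a[:480],b[:400]]),None,fx=.68,fy=.68))"
```

```text
post [570.94554329 141.2704414  116.73172934] [574.02138544 145.00409496 122.        ] [568.16392018 144.7682875  122.        ]
[327. 253.] 113 [457. 156.  90.]
[315. 261.] 82 [491. 159.  90.]
[304. 267.] 86 [516. 160.  90.]
[293. 274.] 90 [542. 162.  90.]
[201. 271.] 67 [543. 158.  90.]
[212. 276.] 60 [516. 158.  90.]
[224. 279.] 50 [491. 155.  90.]
[236. 281.] 21 [467. 149.  90.]
[ 9.99999973e-01 -1.00383411e-04 -2.07993109e-04]
0.51 0 [-0.39  0.56 -0.18  1.77  0.13  0.82 -0.12]
0.51 1.6 [-0.18  0.61 -0.48  1.76  0.36  0.86  1.27]
0.51 -1.6 [-0.62  0.55  0.12  1.79 -0.09  0.8  -1.51]
0.51 3.1 [-0.87  0.58  0.46  1.81 -0.34  0.83 -2.87]
0.3 0 [-0.37  0.57 -0.13  1.76  0.09  0.82 -0.24]
0.3 1.6 [-0.15  0.61 -0.43  1.74  0.32  0.86  1.15]
0.3 -1.6 [-0.59  0.56  0.18  1.78 -0.13  0.81 -1.63]
0.3 3.1 [ 0.35  1.08 -1.33  1.71  1.09  1.3   2.2 ]
0.1 0 [-0.34  0.57 -0.08  1.76  0.06  0.82 -0.35]
0.1 1.6 [-0.12  0.6  -0.38  1.74  0.29  0.85  1.04]
0.1 -1.6 [-0.57  0.57  0.23  1.78 -0.17  0.82 -1.73]
0.1 3.1 [ 0.41  1.08 -1.33  1.71  1.1   1.3   2.06]
-0.05 0 [-0.32  0.56 -0.05  1.77  0.04  0.81 -0.43]
-0.05 1.6 [-0.1   0.59 -0.35  1.75  0.26  0.84  0.96]
-0.05 -1.6 [-0.55  0.57  0.27  1.78 -0.2   0.82 -1.81]
-0.05 3.1 [ 0.13  0.67 -0.67  1.74  0.51  0.91  2.34]
-0.2 0 [-0.3   0.55 -0.02  1.78  0.01  0.81 -0.52]
-0.2 1.6 [-0.07  0.58 -0.31  1.77  0.23  0.83  0.88]
-0.2 -1.6 [-0.54  0.56  0.31  1.8  -0.23  0.81 -1.89]
-0.2 3.1 [ 0.15  0.65 -0.63  1.75  0.48  0.89  2.25]
```

View pics/c.png

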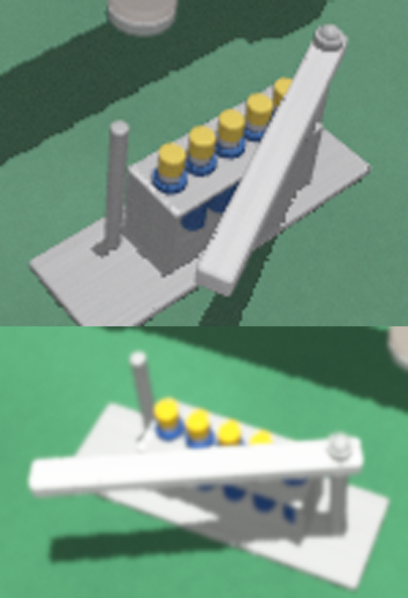

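Caps at ~(491,157)…(543,160) and the post at (571,145) both put the closed heading at about 0.06 rad, and the bar is open by ~0.45 rad, so the geometry is consistent. Next I close the gripper, descend on the bar's left side, and push along the arc while watching force.

Run:
```python
from h import *
def st(l):
    o=robot.observe(); print(l,"t",round(o["t"],2),np.round(o["tcp_pos"],0),"F",np.round(o["contact_force"],1)); return o
grip(0.0)
robot.movep(pose(.51,190,60,215),rot(.51)); st("above")
robot.servo_line(pose(.51,190,60,92),feed=150); o=st("down")
F0=np.array(o["contact_force"])
for phi in [.51,.44,.36,.28,.21,.16,.13,.11,.09,.075,.06,.05,.04,.03,.02,.01,0.]:
    robot.servo_line(pose(phi,190,21,92),feed=80,rotation=rot(phi))
    o=st(f"{phi:.3f}"); f=np.array(o["contact_force"])-F0
    if np.linalg.norm(f[:2])>12: print("stop",f.round(1)); break
im=viewer.read_camera("scene"); cv2.imwrite("pics/s1.png",im[100:,150:450,::-1])
```

```text
above t 2.96 [539. 295. 215.] F [-0.1  0.1  0.7]
down t 3.92 [538. 297.  93.] F [0.1 0.6 0. ]
0.510 t 4.56 [557. 263.  92.] F [0.4 0.1 0.1]
0.440 t 4.88 [564. 252.  92.] F [-0.3 -0.4 -0.5]
0.360 t 5.22 [571. 239.  92.] F [0.4 0.  0.2]
0.280 t 5.56 [578. 225.  92.] F [-0.2 -0.1 -0.4]
0.210 t 5.88 [582. 212.  92.] F [-0.5 -0.1  0.1]
0.160 t 6.14 [585. 203.  92.] F [-0.3  0.9  0. ]
0.130 t 6.39 [587. 197.  92.] F [ 0.4  0.7 -0.1]
0.110 t 6.64 [588. 193.  92.] F [-0.2 -0.6  0.5]
0.090 t 6.89 [588. 190.  92.] F [ 0.4  0.5 -0.5]
0.075 t 7.14 [589. 187.  92.] F [ 0.2 -0.2  0.1]
0.060 t 7.39 [589. 184.  92.] F [-0.2  0.2 -0.4]
0.050 t 7.64 [590. 182.  92.] F [-0.2  0.3  0.4]
0.040 t 7.89 [590. 182.  92.] F [-1.2  4.6 -1.1]
0.030 t 8.14 [590. 182.  92.] F [-0.2  8.  -2.2]
0.020 t 8.39 [590. 182.  92.] F [ 0.1 11.8 -1.8]
0.010 t 8.64 [590. 182.  92.] F [ 0.7 14.8 -4.2]
stop [ 0.6 14.3 -4.2]
```

View pics/s1.png

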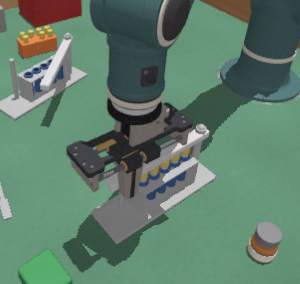

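The arm met a rigid stop at heading ~0.05 rad, with force rising while the position stayed fixed. That matches the predicted 0.06. The picture shows the bar over the row of caps. Now I back off, lift, and check.

Run:
```python
from h import *
robot.servo_line(pose(.05,190,60,92),feed=80)
robot.servo_line(pose(.05,190,60,260),feed=150)
robot.movep([650,-0.,300],rot(0))
for c in ("scene","side"):
    im=viewer.read_camera(c); ci=viewer.camera_info(c); cv2.imwrite(f"pics/{c}2.png",im[...,::-1])
    for n in ("loaded_end","loaded_pin","empty_end"):
        for d in viewer.pinpoint(n,c)[:1]: print(c,n,round(d["confidence"],2),world(d["at"],ci).round(0))
a=cv2.imread("pics/scene2.png")[190:340,220:400];b=cv2.imread("pics/side2.png")[210:360,130:310]
cv2.imwrite("pics/f.png",cv2.resize(cv2.hconcat([a,b]),None,fx=2.2,fy=2.2))
print(robot.observe()["t"],robot.observe()["contact_force"])
```

```text
scene loaded_end 0.81 [589. 160. 106.]
scene loaded_pin 0.77 [400. 150. 104.]
scene empty_end 0.7 [ 565. -165.  107.]
side loaded_end 0.86 [591. 161. 114.]
side loaded_pin 0.97 [403. 153. 105.]
side empty_end 0.7 [ 563. -157.  112.]
12.0167 [-0.92334595  0.12190096 -0.02556893]
```

View pics/f.png

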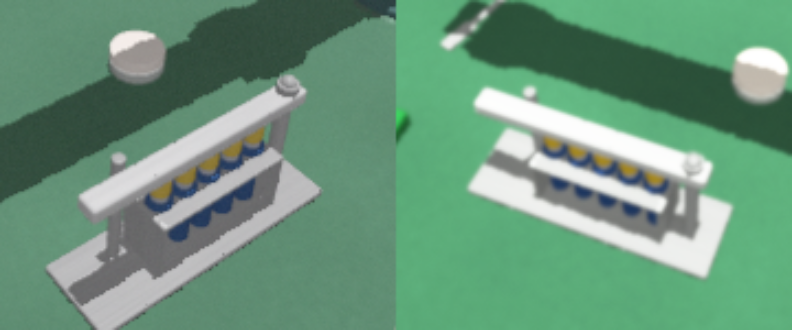

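Both views show the bar over all five caps and against the post (post top at crop (118,160) left, (530,92) right). The empty rack's bar hasn't moved and the robot is clear of everything.

```bash
python3 -c "
from h import *
robot.job_done()"
```

```text
the job is handed in; nothing more can be done
```

The loaded rack's bar is closed over all five caps and against its stop post, and the job was handed in at about 12 s of the 32 s allowed.

- **What I did:** the loaded rack is the left one. With the gripper shut, I pushed the bar from its left side, 190 mm from the pin, along its arc. It stopped against something rigid at a heading of about 0.05 rad, where I had predicted 0.06. The force there rose to about 15 N with no further movement. I then backed off and lifted clear.
- **Last checks:** in both camera views the bar lies over the caps and touches the post. Its free end measured about (590, 160) mm, which is a heading of 0.04–0.05 rad and fits fully home. The empty rack's bar end stayed within about 3 mm of its starting position, which is within measurement noise. The wrist force reading after retreat was under 1 N.
- **Disagreements:** none of the checks failed. The two cameras' estimates differed by up to 8 mm, mostly in height and, for the empty rack's bar end, sideways.

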